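# Snap the refill box lid shut all round

### The job

Close the lid of the filament refill box: with your fingertips, press down every yellow section of its rim that still stands up until it clicks, so that all four sections are snapped shut. Only press: do not pick up, tip or shove the box, and leave the other things on the desk where they are.

Things in the scene. Friction and masses are not known exactly. Their poses are not given: they have to be found in the camera images.
- refill_box: Loose box, about 1.1 kg, at any yaw: clear tub 170 x 124 mm (x, y), blue lid, four yellow rim sections, one along each side. Origin at the centre of its underside, on the table; z up, x along the long sides. Blue lid tops lie 68-69 mm above the table, a shut section's flat top 72.5 mm. A red band on the tub shows from the side only under a section that stands up. Pressing the rim does not tip it.
- rim_1 (a joint): Hinge angle of the yellow rim section on the box's +x (short side): 0 = standing up (tilted 0.40 rad, outer edge about 10 mm too high), 0.40 = snapped shut, level with the table. Let go before about 0.18 it springs back up, up to about 0.28 it may hang there, beyond that it snaps shut by itself; it takes about 4 to 7 N pressed down near the outer edge, more nearer the hinge. Some sections may be shut already, or hang about half way.
- rim_1_top (a point): Where to press the same section: on its top face, mid-length, 19 mm out from its hinge line and 8 mm in from its outer edge. The section is a plate 78 mm long and 27 mm wide, 5 mm thick, hinged along its inner edge. When shut this point is 72.5 mm above the table, when standing about 80 mm. At both angles the point's x axis points outward over the rim when seen from above, its y axis along the section.
- rim_2 (a joint): Hinge angle of the yellow rim section on the box's +y (long side): 0 = standing up (tilted 0.40 rad, outer edge about 10 mm too high), 0.40 = snapped shut, level with the table. Let go before about 0.18 it springs back up, up to about 0.28 it may hang there, beyond that it snaps shut by itself; it takes about 4 to 7 N pressed down near the outer edge, more nearer the hinge. Some sections may be shut already, or hang about half way.
- rim_2_top (a point): Where to press the same section: on its top face, mid-length, 19 mm out from its hinge line and 8 mm in from its outer edge. The section is a plate 124 mm long and 27 mm wide, 5 mm thick, hinged along its inner edge. When shut this point is 72.5 mm above the table, when standing about 80 mm. At both angles the point's x axis points outward over the rim when seen from above, its y axis along the section.
- rim_3 (a joint): Hinge angle of the yellow rim section on the box's -x (short side): 0 = standing up (tilted 0.40 rad, outer edge about 10 mm too high), 0.40 = snapped shut, level with the table. Let go before about 0.18 it springs back up, up to about 0.28 it may hang there, beyond that it snaps shut by itself; it takes about 4 to 7 N pressed down near the outer edge, more nearer the hinge. Some sections may be shut already, or hang about half way.
- rim_3_top (a point): Where to press the same section: on its top face, mid-length, 19 mm out from its hinge line and 8 mm in from its outer edge. The section is a plate 78 mm long and 27 mm wide, 5 mm thick, hinged along its inner edge. When shut this point is 72.5 mm above the table, when standing about 80 mm. At both angles the point's x axis points outward over the rim when seen from above, its y axis along the section.
- rim_4 (a joint): Hinge angle of the yellow rim section on the box's -y (long side): 0 = standing up (tilted 0.40 rad, outer edge about 10 mm too high), 0.40 = snapped shut, level with the table. Let go before about 0.18 it springs back up, up to about 0.28 it may hang there, beyond that it snaps shut by itself; it takes about 4 to 7 N pressed down near the outer edge, more nearer the hinge. Some sections may be shut already, or hang about half way.
- rim_4_top (a point): Where to press the same section: on its top face, mid-length, 19 mm out from its hinge line and 8 mm in from its outer edge. The section is a plate 124 mm long and 27 mm wide, 5 mm thick, hinged along its inner edge. When shut this point is 72.5 mm above the table, when standing about 80 mm. At both angles the point's x axis points outward over the rim when seen from above, its y axis along the section.
- draw_pen: Bystander: teal drawing pen for plastic filament, 150 mm long, 20 mm thick, lying flat; origin at the centre of its underside.
- scissors: Bystander: blue and lime-green scissors with steel blades, 155 mm long, 10 mm thick, lying flat; origin at the centre of its underside.
- glue_stick: Bystander: upright white, green and orange glue stick, 29 mm wide, 86 mm tall; origin at the centre of its underside.
- tape_roll: Bystander: red tape roll lying flat, 60 mm across, 18 mm tall; origin at the centre of its underside.
- phone: Bystander: black phone 150 x 72 x 9 mm, lying flat; origin at the centre of its underside.
- pencil_cup: Bystander: grey cup of coloured pencils, 76 mm wide, 170 mm tall with the pencils; origin at the centre of its underside.
- gem_model: Bystander: green open-work gem model, 56 mm wide, 48 mm tall; origin at the centre of its underside.

How it is judged:
By the outcome, as a careful person would: the job done as asked, in the order asked, and still so for the second after the job is handed in, with the robot touching nothing.
It also fails if it takes over 61 s, if anything falls off the work surface, if the arm or the gripper's body presses on something with over 40 N, if the wrist force passes 120 N, or if a joint passes its speed limit or range.

### The arm

A 7-joint arm with a two-finger parallel gripper is mounted at the origin on the work surface. World frame = base frame: x ahead of the robot, y to its left, z up, the work surface at z = 0. Lengths are in m, angles in rad, forces in N, time in s.
With the tool pointing down it reaches from about 0.4 to 0.85 m from the base axis. Payload 10.4 kg.
Tool frame: the origin (TCP) lies between the finger pads; the fingertips stand ahead of it and the grasp point (between the pads) lies 6 mm ahead of it (finger_overhang is the z of the fingertips in the tool frame, in m); z points along the fingers, y is the direction in which the jaws open and shut (so a half turn about z gives the same grasp; the last joint's range is limited). The gripper opens to 85 mm and grips with 20 to 120 N. Pads are 22 mm wide; open, the fingers measure 114 mm over their backs; the gripper's body (76 mm by 85 mm) begins 54 mm behind the grasp point. The pads swing forward as they close: fully open they stand 13 mm farther back than shut.
Start: joints at [-1.313, 0.332, -0.065, 1.46, 0.022, 1.35, -0.088], TCP at [0.173, 0.601, 0.256] pointing down, gripper open.
Joint ranges: [-2.6, 2.6], [-0.5, 2.12], [-1.47, 1.34], [0.16, 2.42], [-1.27, 4.41], [0.06, 2.06], [-2.6, 2.6]. Speed limits (rad/s): [2.22, 2.22, 2.79, 2.79, 3.14, 3.14, 3.14].

### API

Orientations are given as a unit quaternion [x, y, z, w].
In Python, from workcell import * gives the robot as it stands.
- The arm moves only by the shell command python3 -m creep 'ROWS' [FORCE]. ROWS is JSON, a list of rows, each a list of 7 numbers: the turn, a rotation vector about the tool's x, y, z in rad, then the shift along the tool's x, y, z in mm, then the closure in counts, from 0 (fully open) to 255 (shut). In form: [[wx, wy, wz, dx, dy, dz, claw], ...]. A call has 1 to 8 rows; each row shifts and turns the commanded pose from where the row before left it, along the tool's axes as they then stand; what a row does not reach is not made up. A row lasts 1/10 s, in which the tool goes at most 50 mm and 8.59 degrees, less where a joint would pass 70% of its speed; a pose out of reach is approached as far as the arm can. A call is refused whole if a number of a shift passes 50 or a number of a turn 0.15, either way. A call with a gripper value outside its range is refused whole. The fingers move at their own pace and stop on an object; FORCE is the grip in N (left out, the last holds). Time passes only in rows, so rows that do not move let the fingers close. It gives the time, the measured TCP pose, the force and the opening at its end, in the units of the state.
- get_obs(): the state, without advancing time (a new reading comes with each control period).
- camera(name): name is "scene" or "top" or "wrist"; returns (picture, depth): 400x640x3 uint8, blue, green, red; 400x640 float32, m along the optical axis (not along the pixel's ray), 0 where there is no reading.
- camera_model(name): a dict with "camera_matrix" (3x3 intrinsics, pixels), "R" (3x3) and "t" (3): a world point X has camera coordinates R X + t; the wrist camera has in their place "mount" (4x4, takes a point from camera to tool coordinates, whose origin is the TCP and whose axes are the flange's). Camera axes: x right, y down, z forward; pixel columns grow to the right and rows downward; lengths in m; the calibration is good to about 2 mm. A picture is of the moment at which its call begins: read the wrist's pose just before it. camera_model takes no time and is no camera call.
- hand_in(): hands the job in, once; it reports no verdict.
The state is a dict: "clock": time; "joint_pos": joint angles; "joint_velocities": joint speeds; "tau": joint torques, N m; "position": TCP position; "ee_rot": TCP orientation; "ft_force": force on the tool from outside, world axes, zero at the start; "torque": the same for the moment, N m; "grip_width": opening from 0.0 (shut) to 1.0 (fully open).
Only numpy, scipy, OpenCV 4.12 (cv2) and the standard library are available. Lean on these libraries where they do the work, as an engineer would, in place of code of your own. Each camera call takes 0.05 s, during which the arm holds its last target.

## Working session

There is one attempt and no reset: what is moved stays moved. The work goes in short steps, Python scripts to look and compute and a shell command to move; the robot and the scene stay as the last step left them, time stands still between calls to the robot, and variables do not carry over. Pictures are saved under pics/ and viewed, and the job is handed in when it is done.

```bash
ls; mkdir -p pics; python3 - <<'E'
from workcell import *
import cv2
print(get_obs())
for n in ["top","scene"]:
    p,d=camera(n); cv2.imwrite(f"pics/{n}0.png",p); 
    import numpy as np; np.save(f"pics/{n}0.npy",d)
    print(camera_model(n))
print(camera_model("wrist"))
try: print(finger_overhang)
except Exception as e: print(e)
E
```

```text
pics
{'clock': 0.0, 'joint_pos': array([-1.31263724,  0.33286918, -0.06470871,  1.46096212,  0.02164016,
        1.34989392, -0.08846781]), 'joint_velocities': array([ 4.28921985e-04,  8.07677198e-04, -1.86813277e-03,  4.40674098e-04,
        7.25475469e-05,  4.87124818e-05,  1.45546599e-05]), 'tau': array([-3.29692066e-04, -6.25461102e+01,  4.87623049e-02, -3.91594005e+01,
        1.61729398e-02,  9.93019261e-03, -1.27683711e-05]), 'position': array([0.17309322, 0.60019236, 0.25550769]), 'ee_rot': array([ 1.39883907e-01,  9.90167651e-01, -7.16235042e-04, -4.88969355e-05]), 'ft_force': array([-0.70961045,  0.09686008, -0.02341982]), 'torque': array([ 0.05767544, -0.00851167,  0.05791958]), 'grip_width': 0.9977275228663528}
{'camera_matrix': array([[449.13391105,   0.        , 318.85787023],
       [  0.        , 449.13391105, 201.00964277],
       [  0.        ,   0.        ,   1.        ]]), 'R': array([[-1.15024505e-03, -9.99942122e-01,  1.06971320e-02],
       [-9.88260643e-01, -4.97557081e-04, -1.52776482e-01],
       [ 1.52772962e-01, -1.07472850e-02, -9.88202873e-01]]), 't': ar
[... 285 characters left out ...]
   [ 6.88916560e-01, -4.32887994e-01, -5.81379358e-01],
       [-4.92223101e-01,  3.09383874e-01, -8.13632618e-01]]), 't': array([-0.3244447 , -0.35702426,  1.29053385])}
{'camera_matrix': array([[331.39038   ,   0.        , 319.65535661],
       [  0.        , 331.39038   , 199.2569683 ],
       [  0.        ,   0.        ,   1.        ]]), 'mount': array([[-3.72611235e-04, -9.62732059e-01, -2.70456730e-01,
         6.87556138e-02],
       [ 9.99999871e-01, -2.65137738e-04, -4.33912611e-04,
         4.80681000e-04],
       [ 3.46033296e-04, -2.70456857e-01,  9.62732034e-01,
        -1.17558270e-01],
       [ 0.00000000e+00,  0.00000000e+00,  0.00000000e+00,
         1.00000000e+00]])}
0.025
```

View pics/top0.png

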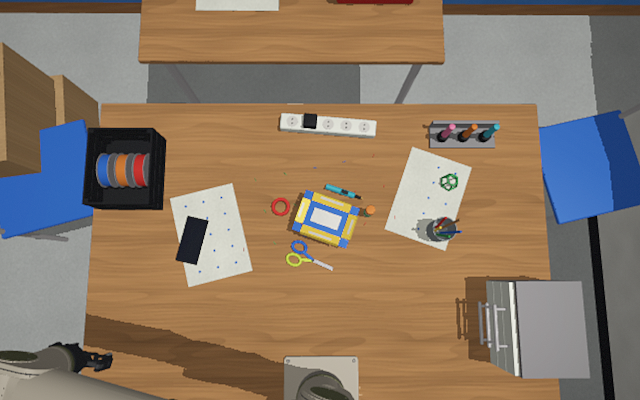

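View pics/scene0.png

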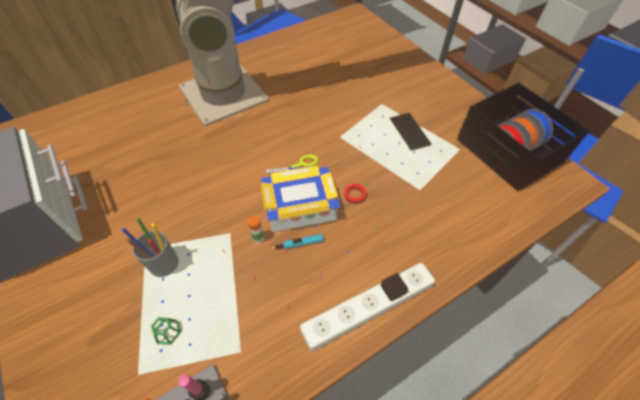

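The top view shows the box at about (326,218), with the pen at (342,191), glue stick at (370,210), tape at (281,206) and scissors at (305,255) around it. I'll measure the yellow parts.

```bash
cat > h.py <<'E'
import numpy as np, cv2
from workcell import *
from scipy.spatial.transform import Rotation as Ro
def world(n,p,d,obs=None):
    m=camera_model(n);K=m["camera_matrix"]
    v,u=np.mgrid[:400,:640]
    c=np.stack([(u-K[0,2])/K[0,0]*d,(v-K[1,2])/K[1,1]*d,d],-1)
    if n=="wrist":
        M=m["mount"]; t=c@M[:3,:3].T+M[:3,3]
        return t@Ro.from_quat(obs["ee_rot"]).as_matrix().T+obs["position"]
    return (c-m["t"])@m["R"]
def yellow(p):
    h=cv2.cvtColor(p,cv2.COLOR_BGR2HSV)
    return cv2.inRange(h,(18,120,90),(32,255,255))>0
E
python3 - <<'E'
from h import *
p=cv2.imread("pics/top0.png");d=np.load("pics/top0.npy")
W=world("top",p,d);h=cv2.cvtColor(p,cv2.COLOR_BGR2HSV)
a=(W[...,2]>0.055)&(W[...,2]<0.11)&(np.hypot(W[...,0]-W[218,326,0],W[...,1]-W[218,326,1])<.14)
n,l,s,c=cv2.connectedComponentsWithStats(a.astype(np.uint8))
k=l[218,326]; print(W[218,326],s[k])
xy=W[l==k][:,:2].astype(np.float32); print(cv2.minAreaRect(xy))
m=yellow(p)&(l==k)
n,l2,s,c=cv2.connectedComponentsWithStats(m.astype(np.uint8))
for i in range(1,n):
    if s[i,4]>15:
        q=W[l2==i]; print(s[i],c[i],q.mean(0),np.percentile(q[:,2],[5,50,95]))
cv2.imwrite("pics/topc.png",cv2.resize(p[160:290,260:390],None,fx=4.5,fy=4.5,interpolation=cv2.INTER_CUBIC))
q=cv2.imread("pics/scene0.png");cv2.imwrite("pics/scenec.png",cv2.resize(q[140:260,230:380],None,fx=5,fy=5,interpolation=cv2.INTER_CUBIC))
E
```

```text
[ 0.54474307 -0.01650188  0.06570356] [ 292  191   67   58 2526]
((0.5415852069854736, -0.013814806938171387), (0.18648859858512878, 0.1415812224149704), 70.81571960449219)
[312 192  39  21 255] [331.19215686 202.23921569] [ 0.59338686 -0.03270252  0.076753  ] [0.06966828 0.07675668 0.08417039]
[294 198  16  25 155] [302.14193548 210.23225806] [0.5683179  0.05860766 0.07461415] [0.06915044 0.07472042 0.08025549]
[341 214  17  27 178] [348.9494382  226.76966292] [ 0.51599582 -0.08782352  0.07660828] [0.06792346 0.07697252 0.08347967]
[299 225  40  22 314] [319.06369427 235.39171975] [0.48903988 0.00560823 0.07682304] [0.07030792 0.07665238 0.08417875]
```

View pics/topc.png

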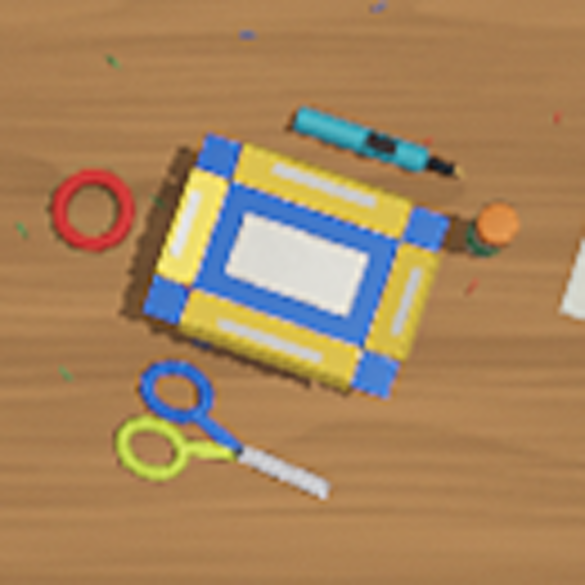

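View pics/scenec.png

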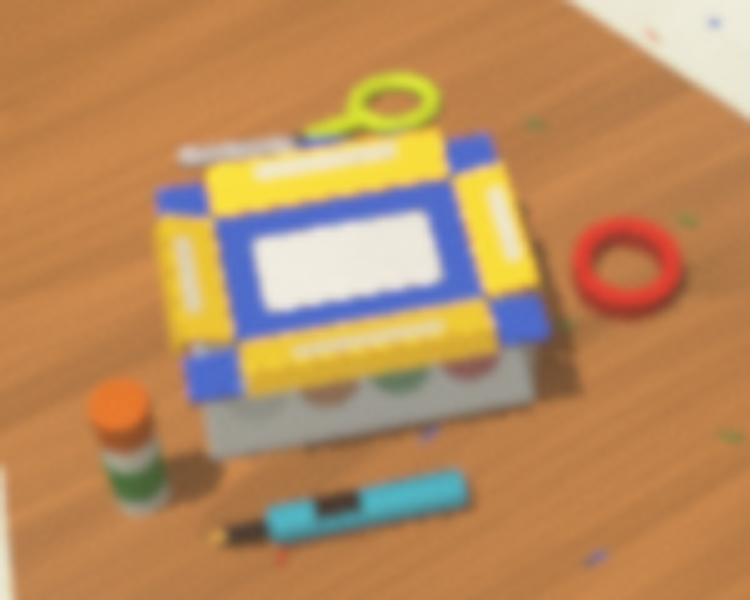

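```bash
cat >> h.py <<'E'
C=np.array([.5416,-.0138]);th=np.deg2rad(70.6)
def prof(W,m,C=C,th=th):
    ex=np.array([np.cos(th),np.sin(th)]);ey=np.array([-ex[1],ex[0]])
    L=np.stack([(W[...,:2]-C)@ex,(W[...,:2]-C)@ey],-1)
    m=m&(W[...,2]>.05)&(W[...,2]<.11)
    for nm,i,s,lim in (("L(+ex)",0,1,.036),("R(-ex)",0,-1,.036),("N(+ey)",1,1,.058),("S(-ey)",1,-1,.058)):
        o=L[...,i]*s; a=L[...,1-i]; edge=(.0625,.1) if i==0 else (.04,.08)
        k=m&(o>edge[0])&(o<edge[1])&(abs(a)<lim)
        if k.sum()<10: print(nm,"few");continue
        A=np.c_[o[k],a[k],np.ones(k.sum())];r=np.linalg.lstsq(A,W[k][:,2],rcond=None)[0]
        print(nm,k.sum(),"slope %.3f along %.3f meanz %.4f o %.4f..%.4f"%(r[0],r[1],W[k][:,2].mean(),*np.percentile(o[k],[1,99])))
E
python3 - <<'E'
from h import *
for n in ("top","scene"):
    p=cv2.imread(f"pics/{n}0.png");d=np.load(f"pics/{n}0.npy")
    prof(world(n,p,d),yellow(p))
E
```

```text
L(+ex) 144 slope 0.036 along 0.013 meanz 0.0746 o 0.0649..0.0929
R(-ex) 163 slope 0.098 along 0.005 meanz 0.0768 o 0.0648..0.0931
N(+ey) 292 slope 0.137 along 0.011 meanz 0.0769 o 0.0408..0.0705
S(-ey) 235 slope 0.123 along 0.011 meanz 0.0767 o 0.0431..0.0705
L(+ex) 179 slope 0.198 along -0.005 meanz 0.0745 o 0.0637..0.0894
R(-ex) 213 slope 0.079 along 0.001 meanz 0.0767 o 0.0659..0.0940
N(+ey) 283 slope 0.348 along 0.004 meanz 0.0767 o 0.0403..0.0630
S(-ey) 444 slope 0.015 along 0.008 meanz 0.0764 o 0.0439..0.0736
```

```bash
python3 -m creep '[[0,0,0,-35,-32.5,0,255],[0,0,0,-35,-32.5,0,255],[0,0,0,-35,-32.5,0,255],[0,0,0,-35,-32.5,0,255],[0,0,0,-35,-32.5,0,255],[0,0,0,-35,-32.5,0,255],[0,0,0,-35,-32.5,0,255],[0,0,0,-35,-32.5,0,255]]' 40; python3 -m creep '[[0,0,0,-35,-32.5,0,255],[0,0,0,-35,-32.5,0,255],[0,0,0,-35,-32.5,0,255],[0,0,0,-35,-32.5,0,255],[0,0,0,-35,-32.5,0,255],[0,0,0,-35,-32.5,0,255],[0,0,0,-35,-32.5,0,255],[0,0,0.058,0,0,0,255]]'; python3 -m creep '[[0,0,0,0,0,0,255],[0,0,0,0,0,0,255]]'
```

```text
clock: 0.9
position: [0.3707, 0.2712, 0.2562]
ee_rot: [0.14, 0.99, 0.0, -0.0]
ft_force: [1.1, 0.6, 0.7]
grip_width: -0.001
clock: 1.7
position: [0.5439, -0.0201, 0.2561]
ee_rot: [0.173, 0.985, -0.002, 0.001]
ft_force: [-0.6, 0.0, -0.2]
grip_width: -0.001
clock: 1.9
position: [0.5422, -0.0124, 0.2559]
ee_rot: [0.167, 0.986, 0.0, -0.0]
ft_force: [-0.3, 0.2, 0.1]
grip_width: -0.001
```

```bash
python3 - <<'E'
from h import *
o=get_obs();print(o["position"],o["ee_rot"],o["ft_force"],o["grip_width"])
p,d=camera("wrist");cv2.imwrite("pics/w1.png",p);np.save("pics/w1.npy",d)
W=world("wrist",p,d,o);prof(W,yellow(p))
m=yellow(p)&(W[...,2]>.06)&(W[...,2]<.1)
h=cv2.cvtColor(p,cv2.COLOR_BGR2HSV);b=(cv2.inRange(h,(100,120,60),(125,255,255))>0)&(W[...,2]>.055)&(W[...,2]<.08)
print("blue z",np.median(W[b][:,2]))
a=(m|b);print(cv2.minAreaRect(W[a][:,:2].astype(np.float32)))
E
```

```text
[ 0.54219322 -0.01242425  0.25594672] [ 1.67334472e-01  9.85900084e-01  1.34263697e-04 -4.25664404e-04] [-0.27990998  0.17884661  0.11519206] -0.0006136816215378952
L(+ex) 1858 slope 0.186 along -0.001 meanz 0.0748 o 0.0630..0.0889
R(-ex) 2017 slope 0.297 along 0.002 meanz 0.0773 o 0.0644..0.0938
N(+ey) 3847 slope 0.106 along 0.001 meanz 0.0772 o 0.0404..0.0691
S(-ey) 2501 slope 0.426 along -0.003 meanz 0.0767 o 0.0416..0.0658
blue z 0.06830635368453725
((0.5397987365722656, -0.015571355819702148), (0.18559543788433075, 0.1372184306383133), 70.02536010742188)
```

View pics/w1.png

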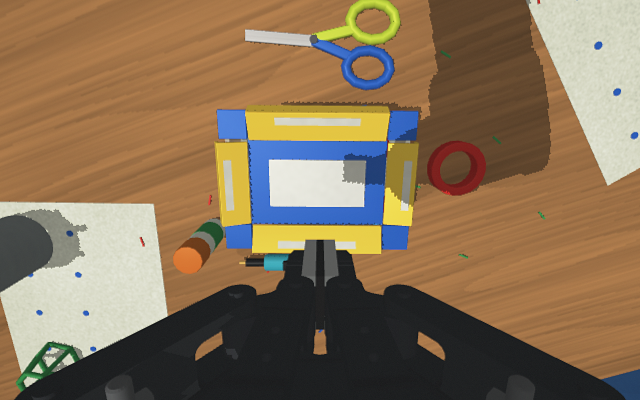

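Wrist view: all four yellow sections are visible around the lid (centre about (318,183)). Nothing tall is close except the glue stick at (190,255). N, R and S stand at a mean height of about 77 mm. L, on the right in the image, is about 75 mm, so it's hanging half way. I'll start with L.

```bash
python3 -m creep '[[0,0,0,1,40,0,255],[0,0,0,0,40,0,255],[0,0,0,0,0,45,255],[0,0,0,0,0,45,255],[0,0,0,0,0,42,255],[0,0,0,0,0,0,255],[0,0,0,0,0,0,255]]'; python3 -m creep '[[0,0,0,0,0,4,255],[0,0,0,0,0,4,255],[0,0,0,0,0,4,255]]';
```

```text
clock: 2.65
position: [0.5681, 0.0632, 0.1252]
ee_rot: [0.168, 0.986, 0.0, -0.0]
ft_force: [1.0, -1.1, 2.0]
grip_width: -0.001
clock: 2.95
position: [0.5689, 0.0627, 0.1134]
ee_rot: [0.168, 0.986, 0.001, 0.001]
ft_force: [0.2, -1.0, -0.2]
grip_width: -0.0
```

```bash
python3 -m creep '[[0,0,0,0,0,4,255],[0,0,0,0,0,4,255]]';python3 -m creep '[[0,0,0,0,0,2,255],[0,0,0,0,0,0,255]]';python3 -m creep '[[0,0,0,0,0,2,255],[0,0,0,0,0,0,255]]'; python3 -m creep '[[0,0,0,0,0,2,255],[0,0,0,0,0,0,255]]'
```

```text
clock: 3.15
position: [0.5683, 0.0625, 0.1042]
ee_rot: [0.169, 0.986, 0.0, 0.0]
ft_force: [-0.8, 0.0, -0.1]
grip_width: -0.0
clock: 3.35
position: [0.568, 0.0624, 0.102]
ee_rot: [0.169, 0.986, -0.0, -0.0]
ft_force: [0.7, -0.6, -0.8]
grip_width: 0.002
clock: 3.55
position: [0.5681, 0.0624, 0.1001]
ee_rot: [0.169, 0.986, -0.0, -0.0]
ft_force: [-0.6, -0.5, -0.7]
grip_width: 0.0
clock: 3.75
position: [0.568, 0.0624, 0.0981]
ee_rot: [0.169, 0.986, -0.0, -0.0]
ft_force: [-0.8, 0.5, -0.2]
grip_width: 0.0
```

```bash
python3 -m creep '[[0,0,0,0,0,2,255],[0,0,0,0,0,0,255]]';python3 -m creep '[[0,0,0,0,0,2,255],[0,0,0,0,0,0,255]]'; python3 - <<'E'
from h import *
print(get_obs()["ft_force"])
p,d=camera("scene");cv2.imwrite("pics/s2.png",cv2.resize(p[100:260,200:400],None,fx=4,fy=4,interpolation=cv2.INTER_CUBIC)) 
E
```

```text
clock: 3.95
position: [0.5683, 0.0624, 0.0975]
ee_rot: [0.169, 0.986, 0.0, -0.0]
ft_force: [-6.1, -0.9, 13.7]
grip_width: -0.004
clock: 4.15
position: [0.5685, 0.0625, 0.0972]
ee_rot: [0.169, 0.986, 0.001, -0.0]
ft_force: [-14.6, -1.1, 32.5]
grip_width: -0.005
[-14.62287743  -1.07444954  32.54795411]
```

View pics/s2.png

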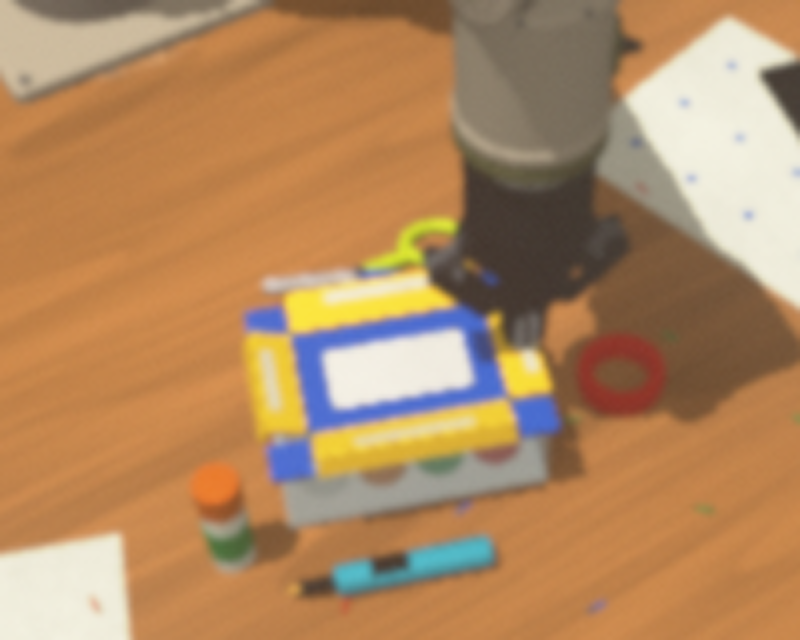

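L was already shut: stiff stop at 72.5 mm and no hinge give. I'll lift and go to N.

```bash
python3 -m creep '[[0,0,0,0,0,-40,255],[0,0,0,20,-28,0,255],[0,0,0,20,-28,0,255],[0,0,0,21,-28,0,255],[0,0,0,0,0,20,255],[0,0,0,0,0,4,255],[0,0,0,0,0,0,255]]';python3 -m creep '[[0,0,0,0,0,2,255],[0,0,0,0,0,0,255]]';python3 -m creep '[[0,0,0,0,0,2,255],[0,0,0,0,0,0,255]]';python3 -m creep '[[0,0,0,0,0,2,255],[0,0,0,0,0,0,255]]'
```

```text
clock: 4.9
position: [0.4827, 0.0038, 0.11]
ee_rot: [0.168, 0.986, -0.0, -0.0]
ft_force: [0.1, 0.6, -0.2]
grip_width: -0.001
clock: 5.1
position: [0.4832, 0.0038, 0.1085]
ee_rot: [0.168, 0.986, -0.0, 0.0]
ft_force: [0.5, -0.6, -0.8]
grip_width: -0.007
clock: 5.3
position: [0.4829, 0.0038, 0.1064]
ee_rot: [0.168, 0.986, 0.0, -0.0]
ft_force: [-1.3, 2.1, 2.9]
grip_width: 0.0
clock: 5.5
position: [0.4827, 0.0038, 0.1042]
ee_rot: [0.168, 0.986, 0.0, -0.0]
ft_force: [-0.9, 1.0, 1.4]
grip_width: 0.001
```

Contact at about 81 mm, so N is standing. I'll press on.

```bash
python3 -m creep '[[0,0,0,0,0,2,255],[0,0,0,0,0,0,255]]';python3 -m creep '[[0,0,0,0,0,2,255],[0,0,0,0,0,0,255]]';python3 -m creep '[[0,0,0,0,0,2,255],[0,0,0,0,0,0,255]]';python3 -m creep '[[0,0,0,0,0,2,255],[0,0,0,0,0,0,255]]';python3 -m creep '[[0,0,0,0,0,1,255],[0,0,0,0,0,0,255]]'
```

```text
clock: 5.7
position: [0.4828, 0.0034, 0.102]
ee_rot: [0.169, 0.986, -0.0, 0.0]
ft_force: [0.7, 1.1, 0.6]
grip_width: -0.002
clock: 5.9
position: [0.4827, 0.0033, 0.1]
ee_rot: [0.169, 0.986, -0.0, -0.0]
ft_force: [-0.3, 0.2, -0.8]
grip_width: 0.001
clock: 6.1
position: [0.4826, 0.0034, 0.098]
ee_rot: [0.169, 0.986, -0.0, -0.0]
ft_force: [-0.5, 1.1, -0.1]
grip_width: 0.001
clock: 6.3
position: [0.4829, 0.0034, 0.0974]
ee_rot: [0.169, 0.986, 0.0, -0.0]
ft_force: [-7.0, -0.4, 17.3]
grip_width: 0.0
clock: 6.5
position: [0.4829, 0.0034, 0.0971]
ee_rot: [0.169, 0.986, 0.001, -0.0]
ft_force: [-12.1, -0.0, 29.0]
grip_width: 0.0
```

```bash
python3 -m creep '[[0,0,0,0,0,-40,255],[0,0,0,-20,0,-40,255],[0,0,0,-20,0,-40,255],[0,0,0,-21,0,-41,255],[0,0,0,0,0,0,255],[0,0,0,0,0,0,255],[0,0,0,0,0,0,255]]'; python3 - <<'E'
from h import *
o=get_obs();print(o["position"],o["ee_rot"],o["ft_force"])
p,d=camera("wrist");cv2.imwrite("pics/w2.png",p);np.save("pics/w2.npy",d)
W=world("wrist",p,d,o);C=np.array([.54,-.0156]);th=np.deg2rad(70.4);prof(W,yellow(p),C,th)
o0=dict(o);W0=world("wrist",cv2.imread("pics/w1.png"),np.load("pics/w1.npy"),dict(position=np.array([0.54219322,-0.01242425,0.25594672]),ee_rot=np.array([1.67334472e-01,9.85900084e-01,1.34e-4,-4.26e-4])))
print("before");prof(W0,yellow(cv2.imread("pics/w1.png")),C,th)
cv2.imwrite("pics/cmp.png",np.vstack([cv2.resize(cv2.imread("pics/w1.png")[95:260,200:430],None,fx=1.8,fy=1.8),cv2.resize(p[95:260,200:430],None,fx=1.8,fy=1.8)]))
E
```

```text
clock: 7.2
position: [0.5395, -0.0166, 0.2551]
ee_rot: [0.169, 0.986, -0.0, -0.001]
ft_force: [1.0, 0.1, -1.2]
grip_width: 0.002
[ 0.53947657 -0.01661393  0.25508733] [ 1.68512001e-01  9.85699165e-01 -1.73757141e-04 -9.12393610e-04] [ 1.00880041  0.14102714 -1.158278  ]
L(+ex) 1838 slope 0.002 along -0.001 meanz 0.0725 o 0.0653..0.0918
R(-ex) 1992 slope 0.280 along 0.002 meanz 0.0773 o 0.0627..0.0916
N(+ey) 3162 slope -0.016 along 0.001 meanz 0.0725 o 0.0401..0.0653
S(-ey) 2459 slope 0.424 along -0.002 meanz 0.0767 o 0.0427..0.0672
before
L(+ex) 1871 slope 0.185 along -0.001 meanz 0.0748 o 0.0653..0.0912
R(-ex) 1975 slope 0.290 along 0.001 meanz 0.0774 o 0.0627..0.0916
N(+ey) 3721 slope 0.090 along -0.000 meanz 0.0773 o 0.0404..0.0683
S(-ey) 2501 slope 0.425 along -0.002 meanz 0.0767 o 0.0426..0.0666
```

View pics/cmp.png

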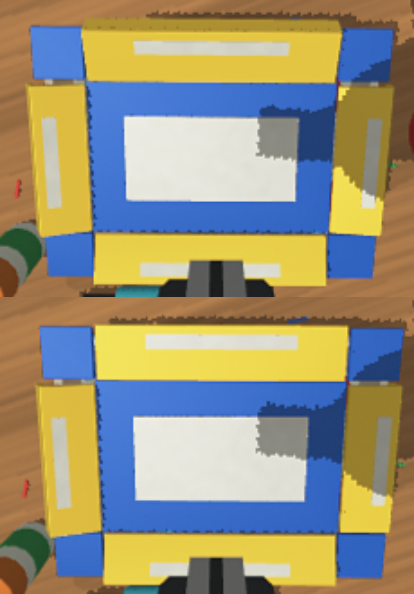

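Before/after (top/bottom): L and N are now flat at 72.5 mm with zero slope. R (slope 0.28) and S (0.42) still stand. R is next.

```bash
python3 -m creep '[[0,0,0,0,-42,0,255],[0,0,0,0,-42,0,255],[0,0,0,0,0,45,255],[0,0,0,0,0,45,255],[0,0,0,0,0,45,255],[0,0,0,0,0,11,255],[0,0,0,0,0,0,255]]';python3 -m creep '[[0,0,0,0,0,2,255],[0,0,0,0,0,2,255],[0,0,0,0,0,2,255],[0,0,0,0,0,0,255]]';python3 -m creep '[[0,0,0,0,0,2,255],[0,0,0,0,0,2,255],[0,0,0,0,0,2,255],[0,0,0,0,0,0,255]]';python3 -m creep '[[0,0,0,0,0,2,255],[0,0,0,0,0,0,255]]';python3 -m creep '[[0,0,0,0,0,1,255],[0,0,0,0,0,0,255]]'
```

```text
clock: 7.95
position: [0.511, -0.096, 0.1091]
ee_rot: [0.169, 0.986, -0.001, -0.002]
ft_force: [0.2, 0.3, -0.0]
grip_width: 0.002
clock: 8.35
position: [0.5133, -0.0966, 0.1056]
ee_rot: [0.169, 0.986, 0.0, 0.001]
ft_force: [0.3, -1.7, 3.3]
grip_width: 0.001
clock: 8.75
position: [0.512, -0.0955, 0.0979]
ee_rot: [0.168, 0.986, 0.0, -0.0]
ft_force: [0.2, -0.5, -1.1]
grip_width: -0.001
clock: 8.95
position: [0.5123, -0.0957, 0.0973]
ee_rot: [0.169, 0.986, 0.001, -0.0]
ft_force: [-7.6, 1.8, 17.0]
grip_width: -0.002
clock: 9.15
position: [0.5124, -0.0957, 0.0971]
ee_rot: [0.169, 0.986, 0.001, -0.0]
ft_force: [-13.1, 2.3, 29.7]
grip_width: 0.005
```

Now S: lift 45, go back in y by 84, then x by −61.

```bash
python3 -m creep '[[0,0,0,0,0,-45,255],[0,0,0,-20,28,0,255],[0,0,0,-20,28,0,255],[0,0,0,-21,28,0,255],[0,0,0,0,0,25,255],[0,0,0,0,0,5,255],[0,0,0,0,0,0,255]]';python3 -m creep '[[0,0,0,0,0,2,255],[0,0,0,0,0,2,255],[0,0,0,0,0,2,255],[0,0,0,0,0,0,255]]';python3 -m creep '[[0,0,0,0,0,2,255],[0,0,0,0,0,2,255],[0,0,0,0,0,2,255],[0,0,0,0,0,0,255]]';python3 -m creep '[[0,0,0,0,0,2,255],[0,0,0,0,0,0,255]]'
```

```text
clock: 9.85
position: [0.5968, -0.0374, 0.1095]
ee_rot: [0.169, 0.986, -0.0, -0.001]
ft_force: [-0.5, -0.6, 0.0]
grip_width: -0.001
clock: 10.25
position: [0.5986, -0.0378, 0.1053]
ee_rot: [0.169, 0.986, 0.0, 0.001]
ft_force: [2.1, -2.0, 3.3]
grip_width: -0.004
clock: 10.65
position: [0.5972, -0.0367, 0.0978]
ee_rot: [0.168, 0.986, 0.0, -0.001]
ft_force: [0.6, -0.1, 0.2]
grip_width: 0.001
clock: 10.85
position: [0.5974, -0.0367, 0.0974]
ee_rot: [0.169, 0.986, 0.001, -0.001]
ft_force: [-10.1, 1.4, 19.5]
grip_width: 0.004
```

Lift and look.

```bash
python3 -m creep '[[0,0,0,0,0,1,255],[0,0,0,0,0,0,255],[0,0,0,0,0,-40,255],[0,0,0,20,0,-40,255],[0,0,0,20,0,-40,255],[0,0,0,21,0,-41,255],[0,0,0,0,0,0,255],[0,0,0,0,0,0,255]]';python3 -m creep '[[0,0,0,0,0,0,255],[0,0,0,0,0,0,255],[0,0,0,0,0,0,255]]'; python3 - <<'E'
from h import *
o=get_obs();print(o["position"])
p,d=camera("wrist");cv2.imwrite("pics/w3.png",p)
W=world("wrist",p,d,o);C=np.array([.54,-.0156]);th=np.deg2rad(70.4);prof(W,yellow(p),C,th)
E
```

```text
clock: 11.65
position: [0.5402, -0.0162, 0.2568]
ee_rot: [0.168, 0.986, 0.001, 0.0]
ft_force: [-0.1, -0.2, -0.6]
grip_width: -0.004
clock: 11.95
position: [0.54, -0.017, 0.2551]
ee_rot: [0.169, 0.986, -0.001, -0.001]
ft_force: [0.7, -0.4, -0.0]
grip_width: 0.0
[ 0.54001996 -0.01701065  0.25510378]
L(+ex) 1834 slope -0.001 along -0.004 meanz 0.0723 o 0.0653..0.0918
R(-ex) 1833 slope 0.004 along -0.002 meanz 0.0724 o 0.0626..0.0892
N(+ey) 3155 slope -0.005 along -0.001 meanz 0.0725 o 0.0402..0.0654
S(-ey) 2403 slope 0.017 along -0.002 meanz 0.0723 o 0.0431..0.0696
```

View pics/w3.png

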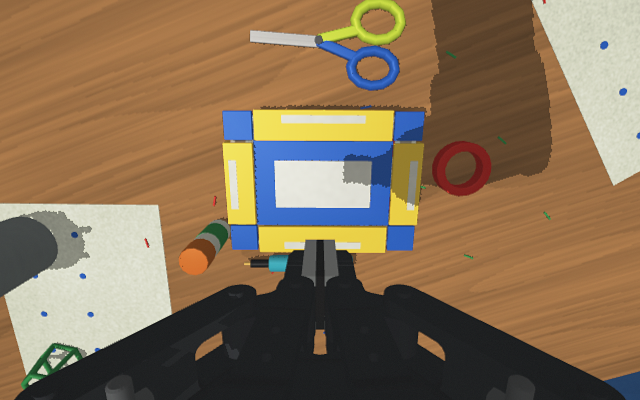

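All four sections around (323,180) are flat at 72.3–72.5 mm with slopes near zero, and the things around the box stand as before. The arm is clear, so I'll hand in.

```bash
python3 -c "
from workcell import *
print(hand_in())"
```

```text
the job is handed in; nothing more can be done
None
```

All four yellow rim sections of the refill box are snapped shut, and the job was handed in at about 12 s. Three were standing up and the fourth hung half way. I pressed each once near its outer edge with the closed fingertips until it met a hard stop.

- **Heights:** In the last wrist-camera view, all four tops measured 72.3–72.5 mm above the table, with slopes within about 0.02.
- **Forces:** The highest vertical wrist force I read was about 33 N, with up to about 15 N sideways while pressing against the stops. I did not see the expected 4–7 N click peak. The readings were too coarse, so the proof of closure is the heights and slopes.
- **Hanging section:** I first took the half-way section for already shut, because it gave no clear resistance before the stop. Comparing the depth pictures before and after showed that my press had closed it.
- **Box and bystanders:** The edges of the box measured the same before and after to within about 1 mm. The bystanders in the last picture look undisturbed by eye. The phone was not in that view.

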